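# Dress the land of a plaster mould half with a rubbing block

## Task

Pick up the rubbing block by its wooden handle, lay it flat and lengthways on the plain upper land of the sloping plaster mould half, at the pouring-hole end, and rub it in one stroke along to the closed end without lifting off, pressing steadily so that the sprung cradle stays about half-way down and never bottoms. Then lift the block clear and leave it standing on its stone face inside the shallow metal tray, all other things where they were.

Things in the scene. Friction and masses are not known exactly. Their poses are not given: they have to be found in the camera images.
- block_mid (a point): The rubbing block, loose, at first on the bench before the tray: a grey stone slab 40 x 76 x 14 mm (x, y, z) with a wooden handle bar 24 x 60 x 32 mm centred on top; 46 mm high, about 0.2 kg. This is its centre, 23 mm above the stone's lower face; y runs along stone and handle, z up through the handle. Grip it across the handle's 24 mm (x), 14 to 46 mm above the lower face. Its two ends are alike.
- block: The same rubbing block; origin at the centre of the stone's lower face, same axes. The gripping fingertips may rest on the stone's top, 14 mm up.
- land (a point): Centre of the mould half's upper land, a plain flat plaster strip 46 (x) by 200 mm (y), 3 mm proud of the plaster beside it. It slopes 28 degrees, facing up and towards the robot: z is its outward normal, x points up the slope, y runs level along it, +y (robot's left) to the pouring-hole end, -y to the closed end. The point moves with the cradle.
- cradle (a joint): How far the sprung cradle with the mould half is pressed in, m, along the land's -z: 0 at rest, 0.014 at its stop. It starts to give at about 1 N, then 0.8 N per mm (about 6.6 N at 7 mm, half-way), and springs back when let go.
- rest: Fixed plywood rest, base 170 x 200 mm, carrying cradle and plaster mould half; highest edge about 155 mm up. Origin: centre of its underside; z upright, y along the land. The mould has a vase-shaped hollow, open at one end (pouring hole), with a land on each side; the lower one bears two round knobs, 97 mm down the slope from the upper land's centre line and 5 mm above its level, and is not rubbed.
- tray_in (a point): The fixed shallow aluminium tray: centre of its inner floor, 4 mm above the bench. Inside 112 x 132 mm (x, y), rim 12 mm above the bench (8 mm above the inner floor).
- mug: Bystander, loose, leave alone: white porcelain mug, 76 mm across, 85 mm high, one handle. Origin: centre of the underside.
- bowl: Bystander, loose, leave alone: white porcelain bowl, 84 mm across, 45 mm high. Origin: centre of the underside.
- cup: Bystander, loose, leave alone: white porcelain cup without handle, 72 mm across, 60 mm high. Origin: centre of the underside.
- rib: Bystander, loose, leave alone: flat wooden potter's rib, 50 x 90 x 8 mm, lying on the bench. Origin: centre of the underside.
- brush: Bystander, loose, leave alone: brush 170 mm long lying on the bench. Origin: on the underside, near the middle.
- ringmould: Bystander, loose, leave alone: plaster ring mould, 130 mm across, 50 mm high, round hole. Origin: centre of the underside.
- jar: Bystander, loose, leave alone: closed glass jar, 70 mm across, 90 mm high. Origin: centre of the underside.
There are look-alikes about, which are no part of the job. What is shaped like the block but blue is not meant.

How it is judged:
By the outcome, as a careful person would: the job done as asked, in the order asked, and still so for the second after the job is handed in, with the robot touching nothing.
It also fails if it takes over 61 s, if anything falls off the work surface, if the arm or the gripper's body presses on something with over 40 N, if the wrist force passes 120 N, or if a joint passes its speed limit or range.

## Robot

A 6-joint arm with a two-finger parallel gripper is mounted at the origin on the work surface. World frame = base frame: x ahead of the robot, y to its left, z up, the work surface at z = 0. Lengths are in m, angles in degrees, forces in N, time in s.
With the tool pointing down it reaches from about 0.25 to 0.725 m from the base axis. Payload 9.7 kg.
Tool frame: the origin (TCP) lies midway between the tips of the shut fingers; the grasp point (between the pads) lies 19 mm behind it; z points along the fingers, y is the direction in which the jaws open and shut (so a half turn about z gives the same grasp; the last joint's range is limited). The gripper opens to 85 mm and grips with 20 to 120 N. Pads are 22 mm wide; open, the fingers measure 114 mm over their backs; the gripper's body (76 mm by 85 mm) begins 54 mm behind the grasp point. The pads swing forward as they close: fully open they stand 13 mm farther back than shut.
Start: joints at [67.151, 4.979, 10.078, 95.1, 0, 90], TCP at [0.214, 0.507, 0.231] pointing down, gripper open.
Joint ranges: [-179.16, 179.16], [-48.56, 103.87], [-65.8, 70.77], [-126.05, 130.52], [-82.76, 87.17], [-180, 180]. Speed limits (degrees/s): [127.2, 127.2, 147.25, 180, 180, 180].

## Interface

Orientations are given as [roll, pitch, yaw] about the fixed x, y, z axes, in that order (R = Rz(yaw) Ry(pitch) Rx(roll)).
In Python, from workcell import get_obs, camera, get_calibration, job_done gives the robot as it stands.
- The arm moves only by the tool play_rows, never from a script. Its argument "commands" is text: rows parted by semicolons, each of 5 numbers parted by spaces: the opening, from 0 (shut) to 1 (fully open), then the shift along the world's x, y, z in mm, then the turn about the world's z in degrees. A call has 1 to 10 rows; each row is the pose to reach, as a shift and turn from the pose commanded when the call began; what a row does not reach only later rows make up. A row lasts 1/12 s, in which the tool goes at most 41.7 mm and 7.16 degrees, less where a joint would pass 70% of its speed; a pose out of reach is approached as far as the arm can. A call with a gripper value outside its range is refused whole. The fingers move at their own pace and stop on an object; "force" is the grip in N (left out, the last holds). Time passes only in rows, so rows that repeat a pose let the fingers close. It gives the time, the measured TCP pose, the force and the opening at its end, in the units of the state.
- get_obs(): the state, without advancing time (a new reading comes with each control period).
- camera(name): name is "scene" or "top" or "wrist"; returns the picture (384x512x3 uint8, red, green, blue); there is no depth.
- get_calibration(name): a dict with "fx", "fy", "cx", "cy" (pixels), "eye" and "attitude" of the camera in the world; the wrist camera has in their place "mount" (4x4, takes a point from camera to tool coordinates, whose origin is the TCP and whose axes are the flange's). Camera axes: x right, y down, z forward; pixel columns grow to the right and rows downward; lengths in m; the calibration is good to about 2 mm. The wrist camera is an equidistant fisheye: a pixel r from the principal point sees the ray r / f radians off the axis. A picture is of the moment at which its call begins: read the wrist's pose just before it. get_calibration takes no time and is no camera call.
- job_done(): hands the job in, once; it reports no verdict.
The state is a dict: "time": time; "q": joint angles; "qd": joint speeds; "joint_efforts": joint torques, N m; "ee_pos": TCP position; "tcp_rot": TCP orientation; "wrist_force": force on the tool from outside, world axes, zero at the start; "torque": the same for the moment, N m; "opening": finger opening in m.
Only numpy, scipy, OpenCV 4.12 (cv2) and the standard library are available. Lean on these libraries where they do the work, as an engineer would, in place of code of your own. Each camera call takes 0.05 s, during which the arm holds its last target.

## Working session

There is one attempt and no reset: what is moved stays moved. The work goes in short steps, Python scripts to look and compute and a tool call to move; the robot and the scene stay as the last step left them, time stands still between calls to the robot, and variables do not carry over. Pictures are saved under pics/ and viewed, and the job is handed in when it is done.

Besides the shell and the picture viewer there is one more tool, called in YAML: its name, and indented under it one key for each argument. play_rows: Moves the arm, as the interface text tells. Its arguments: {"type":"object","properties":{"commands":{"type":"string"},"force":{"type":"number"}},"required":["commands"]}

```bash
mkdir -p pics; ls; python3 - <<'E'
from workcell import *
import cv2
o=get_obs();print(o)
for n in ("scene","top","wrist"):
    print(n,get_calibration(n))
    cv2.imwrite(f"pics/{n}0.png",camera(n)[:,:,::-1])
E
```

```text
pics
{'time': 0.0, 'q': array([6.71512039e+01, 5.01091299e+00, 1.00329489e+01, 9.50975282e+01,
       2.60251280e-04, 8.99986364e+01]), 'qd': array([-0.0436312 ,  0.04897863,  0.0136365 , -0.07440156, -0.08342991,
       -0.02675274]), 'joint_efforts': array([ 5.25747291e-04, -5.20387995e+01,  4.64803398e+01,  1.64916023e-02,
       -3.58636964e-05, -5.12796099e-07]), 'ee_pos': array([0.2134773 , 0.5066375 , 0.23057137]), 'tcp_rot': array([-1.79924508e+02, -2.62047702e-04,  1.57152567e+02]), 'wrist_force': array([-0.35093115, -0.0968364 ,  0.70114851]), 'torque': array([-0.03902803, -0.01315643, -0.03787149]), 'opening': 0.08553510625193478}
scene {'fx': 402.4720787888736, 'fy': 402.4720787888736, 'cx': 259.94764357125484, 'cy': 183.2945548294345, 'eye': array([1.27627432, 0.28985172, 1.20158986]), 'attitude': array([-142.67503476,   -0.80590735,  112.16362957])}
top {'fx': 449.84495530898516, 'fy': 449.84495530898516, 'cx': 254.0656978096469, 'cy': 194.22358569351738, 'eye': array([ 0.28852284, -0.01923606,  1.52629515]), 'attitude': array([-170.42517657,    0.76547738,  -88.6134785 ])}
wrist {'fx': 297.3186396354542, 'fy': 297.3186396354542, 'cx': 262.70213970402415, 'cy': 192.74507533416937, 'mount': array([[-8.53002375e-04, -9.49010573e-01, -3.15243090e-01,
         8.04578557e-02],
       [ 9.99999625e-01, -7.62495281e-04, -4.10432380e-04,
         1.76918196e-04],
       [ 1.49133300e-04, -3.15243322e-01,  9.49010867e-01,
        -1.42042252e-01],
       [ 0.00000000e+00,  0.00000000e+00,  0.00000000e+00,
         1.00000000e+00]])}
```

View pics/scene0.png

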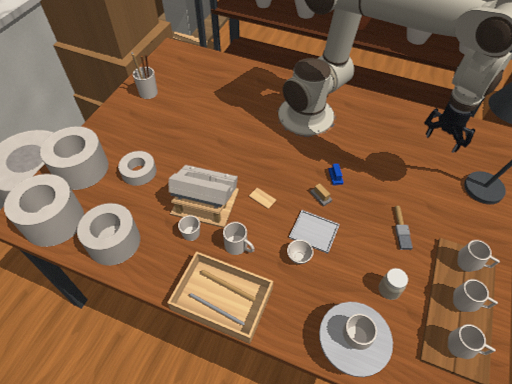

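View pics/top0.png

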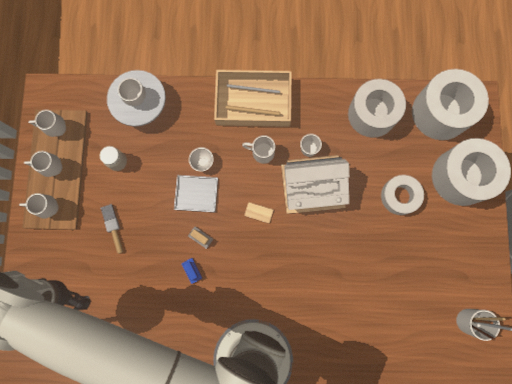

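View pics/wrist0.png

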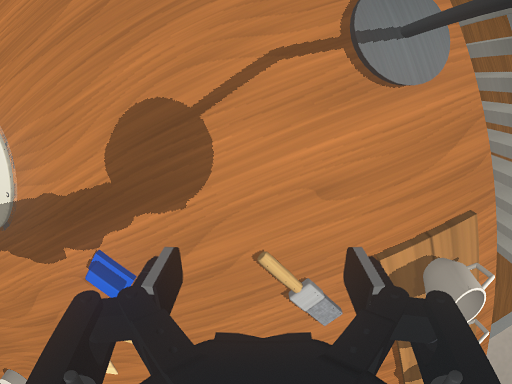

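```bash
cat > h.py <<'E'
import numpy as np,cv2
from scipy.spatial.transform import Rotation as Ro
from workcell import *
def cam(n,o=None):
    c=get_calibration(n)
    if n=="wrist":
        R=Ro.from_euler('xyz',o["tcp_rot"],degrees=True).as_matrix()
        M=c["mount"]; return c,R@M[:3,:3],R@M[:3,3]+o["ee_pos"]
    return c,Ro.from_euler('xyz',c["attitude"],degrees=True).as_matrix(),np.array(c["eye"])
def ray(n,u,v,o=None):
    c,R,e=cam(n,o); a=np.array([(u-c["cx"])/c["fx"],(v-c["cy"])/c["fy"]])
    if n=="wrist":
        r=np.linalg.norm(a); d=np.array([*(a/max(r,1e-9)*np.sin(r)),np.cos(r)])
    else: d=np.array([*a,1.])
    return e,R@d
def onz(n,u,v,z,o=None):
    e,d=ray(n,u,v,o); return e+d*(z-e[2])/d[2]
def proj(n,P,o=None):
    c,R,e=cam(n,o); p=R.T@(np.asarray(P)-e)
    if n=="wrist":
        th=np.arctan2(np.hypot(p[0],p[1]),p[2]); k=th/np.hypot(p[0],p[1])
    else: k=1/p[2]
    return c["cx"]+c["fx"]*p[0]*k,c["cy"]+c["fy"]*p[1]*k
def tri(l):
    A=np.zeros((3,3));b=np.zeros(3)
    for e,d in l:
        d=d/np.linalg.norm(d);Q=np.eye(3)-np.outer(d,d);A+=Q;b+=Q@e
    return np.linalg.solve(A,b)
E
python3 - <<'E'
from h import *
i=cv2.imread("pics/top0.png")
cv2.imwrite("pics/t_crop.png",cv2.resize(i[140:290,160:360],None,fx=4,fy=4,interpolation=cv2.INTER_CUBIC))
i=cv2.imread("pics/scene0.png")
cv2.imwrite("pics/s_crop.png",cv2.resize(i[140:290,160:360],None,fx=4,fy=4,interpolation=cv2.INTER_CUBIC))
print("block",onz("top",201,238,.046),onz("scene",320,190,.046))
print("tray",onz("top",196.5,194,.012),onz("scene",315,230,.012))
print("rest",onz("top",317,185,.1))
E
```

```text
block [0.38790734 0.17753908 0.046     ] [0.39883295 0.18181765 0.046     ]
tray [0.53987501 0.20405542 0.012     ] [0.54306507 0.21272697 0.012     ]
rest [ 0.56317402 -0.19629945  0.1       ]
```

View pics/t_crop.png

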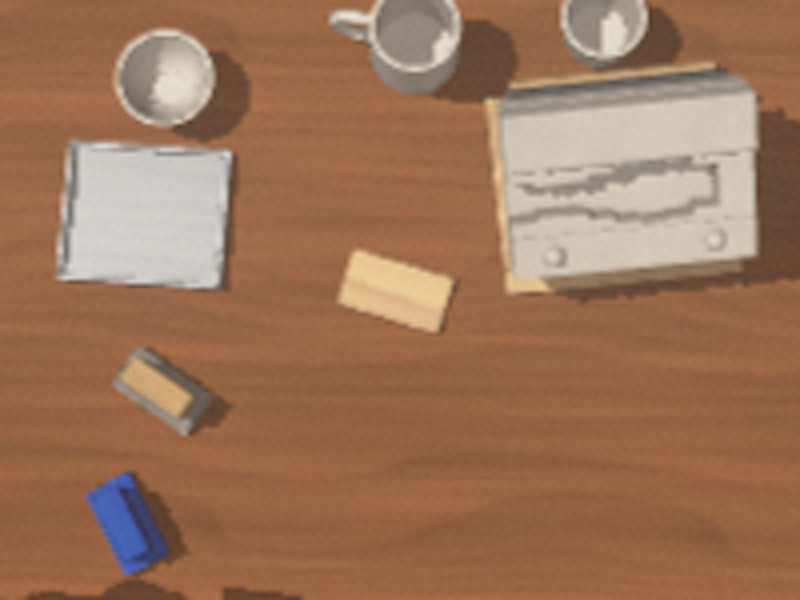

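View pics/s_crop.png

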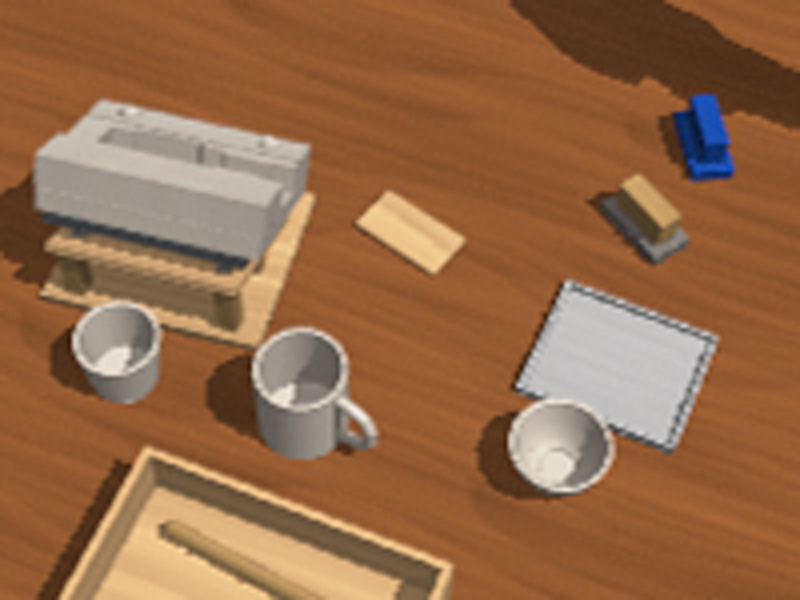

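play_rows:
  commands: "1 35 -65 0 -5;1 70 -130 0 -9;1 105 -195 0 -9;1 140 -260 0 -9;1 160 -300 0 -9;1 175 -328 0 -9;1 175 -328 0 -9;1 175 -328 0 -9;1 175 -328 0 -9"
  force: 20

```text
time: 0.9
ee_pos: [0.389, 0.1767, 0.2313]
tcp_rot: [180.0, 0.0, 148.1]
wrist_force: [-0.1, 1.4, 0.3]
opening: 0.0855
```

```bash
python3 - <<'E'
from h import *
o=get_obs();i=camera("wrist")[:,:,::-1];cv2.imwrite("pics/w1.png",i)
import pickle;pickle.dump(o,open("o1.pkl","wb"))
print(o["ee_pos"],o["tcp_rot"],np.abs(o["qd"]).max(),o["wrist_force"])
E
```

```text
[0.38897138 0.17666536 0.23134241] [1.79986809e+02 1.62875373e-02 1.48146484e+02] 61.508966119556135 [-0.10856168  1.38898298  0.29528021]
```

View pics/w1.png

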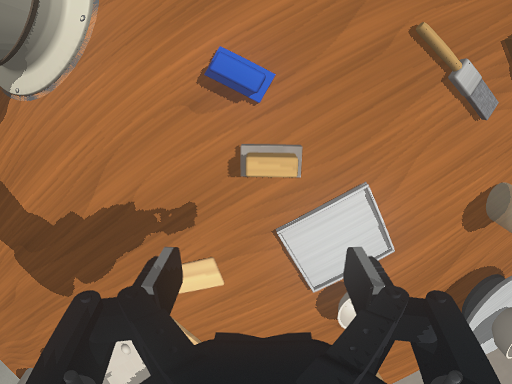

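```bash
python3 - <<'E'
from h import *
o=get_obs();i=camera("wrist")[:,:,::-1].copy();cv2.imwrite("pics/w2.png",i)
print(o["ee_pos"],o["tcp_rot"],o["qd"].round(1),o["wrist_force"])
cv2.imwrite("pics/w2c.png",cv2.resize(i[110:230,180:380],None,fx=4,fy=4,interpolation=cv2.INTER_CUBIC))
hsv=cv2.cvtColor(i,cv2.COLOR_BGR2HSV)
print(hsv[165,272],hsv[152,246],hsv[150,330])
m=cv2.inRange(hsv,(14,60,140),(30,150,255))
m[:100]=0;m[200:]=0;m[:,:220]=0;m[:,320:]=0
c=max(cv2.findContours(m,0,2)[0],key=cv2.contourArea);print(cv2.minAreaRect(c),cv2.boundingRect(c))
m=cv2.inRange(hsv,(0,0,60),(180,60,200))
m[:120]=0;m[200:]=0;m[:,:220]=0;m[:,320:]=0
c=max(cv2.findContours(m,0,2)[0],key=cv2.contourArea);print("stone",cv2.minAreaRect(c),cv2.boundingRect(c))
E
```

```text
[0.39137657 0.17206874 0.23122737] [-1.79927788e+02  1.29285016e-01  1.47913090e+02] [ 6.9  0.4  0.3 -0.1  0.9 11. ] [ 1.3891875  -2.08981487 -0.48547375]
[ 18 125 214] [ 13  39 105] [ 13 166 164]
((274.0, 161.5), (52.0, 23.0), 0.0) (248, 150, 53, 24)
stone ((273.5, 156.0), (32.0, 61.0), 90.0) (243, 140, 62, 33)
```

View pics/w2c.png

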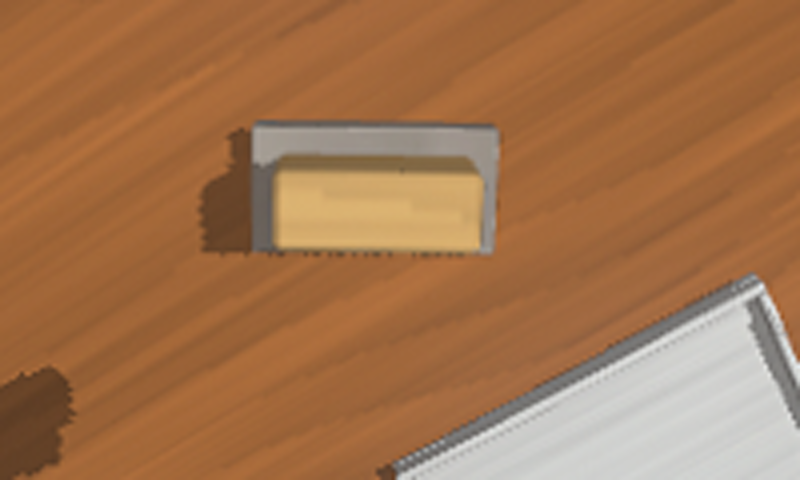

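```bash
python3 - <<'E'
from h import *
o=get_obs();print(o["ee_pos"],o["tcp_rot"],o["qd"].round(1))
i=camera("wrist")[:,:,::-1].copy();cv2.imwrite("pics/w3.png",i)
pts=[(276,170),(480,173),(482,249),(275,248)]
W=np.array([onz("wrist",(a-1.5)/4+180,(b-1.5)/4+110,.046,o) for a,b in pts]);print(W.round(4))
c=W.mean(0);d=W[0]+W[3]-W[1]-W[2];print(c,np.linalg.norm(d)/2,"len; yaw of long axis from +y",np.degrees(np.arctan2(d[0],d[1])))
t=np.radians(o["tcp_rot"][2]);print("jaw",np.degrees(np.arctan2(np.sin(t),-np.cos(t))))
# tray corners (inner) guess
cv2.imwrite("pics/w3c.png",cv2.resize(i[170:310,250:410],None,fx=5,fy=4,interpolation=cv2.INTER_CUBIC))
E
```

```text
[0.39027584 0.1746343  0.23118341] [-1.79963971e+02  4.98448534e-02  1.47786444e+02] [5.6 0.3 0.2 0.3 1.6 5.9]
[[0.3655 0.1717 0.046 ]
 [0.3965 0.2197 0.046 ]
 [0.4159 0.209  0.046 ]
 [0.3842 0.1592 0.046 ]]
[0.39052198 0.18993568 0.046     ] 0.05806263333067196 len; yaw of long axis from +y -147.3332558218664
jaw 32.21355644769122
```

View pics/w3c.png

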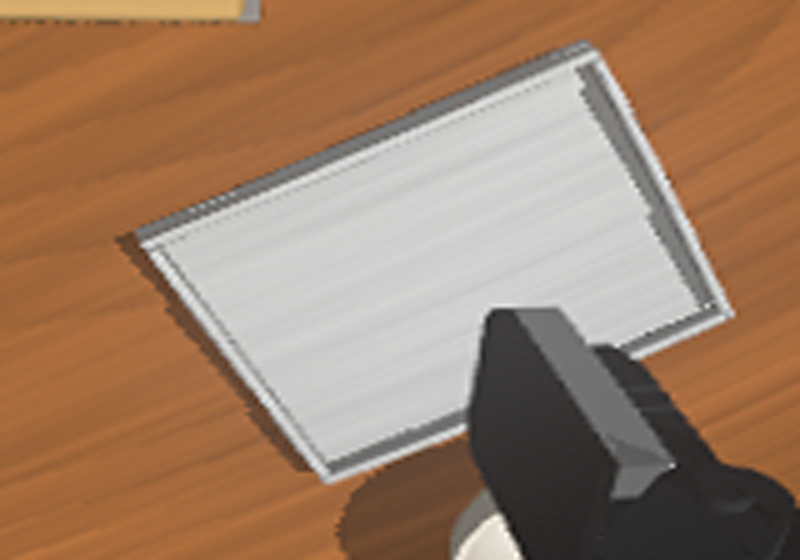

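```bash
python3 - <<'E'
from h import *
for k in range(4):
    o=get_obs();i=camera("wrist")[:,:,::-1].copy()
    hsv=cv2.cvtColor(i,cv2.COLOR_BGR2HSV)
    m=cv2.inRange(hsv,(14,60,175),(30,150,255))
    m[:100]=0;m[200:]=0;m[:,:220]=0;m[:,320:]=0
    c=max(cv2.findContours(m,0,2)[0],key=cv2.contourArea);r=cv2.minAreaRect(c)
    P=onz("wrist",*r[0],.046,o);print(o["ee_pos"].round(4),o["tcp_rot"].round(2),r,P.round(4),o["qd"].round(1)[[0,5]])
cv2.imwrite("pics/w4.png",i)
W=np.array([onz("wrist",250+(a-2)/5,170+(b-1.5)/4,.012,o) for a,b in [(145,243),(600,50),(733,313),(330,480)]])
print(W.round(4),W.mean(0),np.linalg.norm(np.roll(W,-1,0)-W,axis=1))
d=W[0]+W[3]-W[1]-W[2];print(np.degrees(np.arctan2(d[0],d[1])))
# top view tray
T=np.array([onz("top",160+a/4,140+b/4,.012) for a,b in [(70,142),(232,150),(221,288),(58,278)]]);print("top tray",T.mean(0))
T=np.array([onz("scene",160+a/4,140+b/4,.012) for a,b in [(570,283),(717,338),(672,447),(517,387)]]);print("scene tray",T.mean(0))
print(onz("top",160+158/4,140+387/4,.046),onz("scene",160+648/4,140+205/4,.046))
E
```

```text
[0.3894 0.1766 0.2312] [-179.99   -0.    147.85] ((272.0, 166.0), (18.0, 50.0), 90.0) [0.392  0.1875 0.046 ] [4.2 2.1]
[0.3889 0.1779 0.2312] [-1.8000e+02 -2.0000e-02  1.4797e+02] ((271.0, 167.5), (19.0, 50.0), 90.0) [0.3923 0.187  0.046 ] [3.1 0.6]
[0.3885 0.1788 0.2312] [-1.8000e+02 -2.0000e-02  1.4809e+02] ((270.5, 168.0), (18.0, 51.0), 90.0) [0.3921 0.1872 0.046 ] [2.1 0. ]
[0.3883 0.1794 0.2312] [-1.7999e+02 -2.0000e-02  1.4818e+02] ((270.0, 168.5), (19.0, 50.0), 90.0) [0.392  0.1869 0.046 ] [ 1.4 -0.2]
[[0.4784 0.1487 0.012 ]
 [0.4839 0.2866 0.012 ]
 [0.6004 0.282  0.012 ]
 [0.5953 0.1451 0.012 ]] [0.53949238 0.21560795 0.012     ] [0.13797406 0.11664381 0.13698176 0.11699467]
-177.79350957150152
top tray [0.54154362 0.20481514 0.012     ]
scene tray [0.54554672 0.2123315  0.012     ]
[0.39189302 0.1826615  0.046     ] [0.40138757 0.19003999 0.046     ]
```

play_rows:
  commands: "1 3 8 -40 0;1 3 8 -80 0;1 3 8 -120 0;1 3 8 -150 0;1 3 8 -150 0;1 3 8 -150 0;1 3 8 -150 0"

```text
time: 1.83
ee_pos: [0.3921, 0.1879, 0.0834]
tcp_rot: [179.9, 0.1, 148.2]
wrist_force: [0.6, 0.4, 0.6]
opening: 0.0851
```

```bash
python3 - <<'E'
from h import *
o=get_obs();i=camera("wrist")[:,:,::-1].copy();cv2.imwrite("pics/w5.png",i)
print(o["ee_pos"],o["tcp_rot"],o["qd"].round(1))
for p in [(0,0,0),(0,.0425,0),(0,.0425,-.013)]:
    R=Ro.from_euler('xyz',o["tcp_rot"],degrees=True).as_matrix();print(p,proj("wrist",o["ee_pos"]+R@np.array(p),o))
E
```

```text
[0.39206264 0.18794429 0.0834006 ] [1.79895501e+02 6.32564462e-02 1.48240321e+02] [-0.6 -0.5  1.3 -0.2 -0.1 -0. ]
(0, 0, 0) (np.float64(262.4105452897333), np.float64(250.67011483593137))
(0, 0.0425, 0) (np.float64(338.6267205178928), np.float64(249.36127203538513))
(0, 0.0425, -0.013) (np.float64(344.1847980015442), np.float64(261.3943659857698))
```

View pics/w5.png

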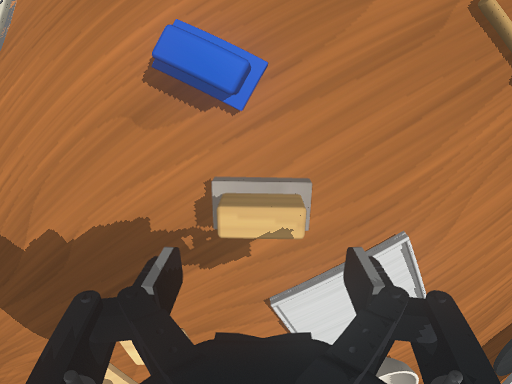

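```bash
python3 - <<'E'
from h import *
o=get_obs();i=camera("wrist")[:,:,::-1].copy()
print(o["ee_pos"],o["tcp_rot"])
W=np.array([onz("wrist",a,b,.046,o) for a,b in [(217.5,205.5),(305,206),(305,238),(217.5,238)]]);print(W.round(4),W.mean(0),np.linalg.norm(np.roll(W,-1,0)-W,axis=1))
R=Ro.from_euler('xyz',o["tcp_rot"],degrees=True).as_matrix();print("block in tool frame",R.T@(W.mean(0)-o["ee_pos"]))
E
```

```text
[0.39254931 0.18793093 0.08385129] [1.79840265e+02 1.03063405e-01 1.48217358e+02]
[[0.367  0.1694 0.046 ]
 [0.3974 0.2177 0.046 ]
 [0.418  0.2064 0.046 ]
 [0.3865 0.1557 0.046 ]] [0.39224117 0.18729367 0.046     ] [0.05705895 0.02347705 0.05970706 0.02383246]
block in tool frame [-5.62191982e-06 -8.09525059e-04  3.78492557e-02]
```

play_rows:
  commands: "1 0 0 -25 0;1 0 0 -50 0;1 0 0 -66 0;1 0 0 -66 0;1 0 0 -66 0;0 0 0 -66 0;0 0 0 -66 0;0 0 0 -66 0;0 0 0 -66 0;0 0 0 -66 0"
  force: 20

```text
time: 2.77
ee_pos: [0.3926, 0.1873, 0.0172]
tcp_rot: [179.9, 0.1, 148.1]
wrist_force: [0.5, -1.4, 6.7]
opening: 0.0595
```

play_rows:
  commands: "0 0 0 0 0;0 0 0 0 0"

```text
time: 2.93
ee_pos: [0.3927, 0.1873, 0.0172]
tcp_rot: [179.9, 0.1, 148.1]
wrist_force: [-0.7, 0.6, 7.2]
opening: 0.0597
```

```bash
python3 - <<'E'
from h import *
o=get_obs();i=camera("wrist")[:,:,::-1].copy();cv2.imwrite("pics/w6.png",i)
print(o)
E
```

```text
{'time': 2.9333, 'q': array([ 2.55064436e+01, -9.63795341e+00, -2.78352432e+01,  7.16330125e+01,
       -3.39732992e-03,  5.73610047e+01]), 'qd': array([-0.04732505, -0.04618616,  0.02309457, -0.05910482, -0.02189356,
       -0.02693887]), 'joint_efforts': array([-4.27520054e-02, -3.23202574e+01,  4.27572048e+01, -4.26878706e-01,
        4.09625983e-02, -3.43825074e-02]), 'ee_pos': array([0.39266894, 0.18732896, 0.0171508 ]), 'tcp_rot': array([1.79858932e+02, 9.43861921e-02, 1.48145318e+02]), 'wrist_force': array([-0.74056494,  0.59993776,  7.23253682]), 'torque': array([-0.17753742,  0.19337793,  0.01744778]), 'opening': 0.05968232164529009}
```

View pics/w6.png

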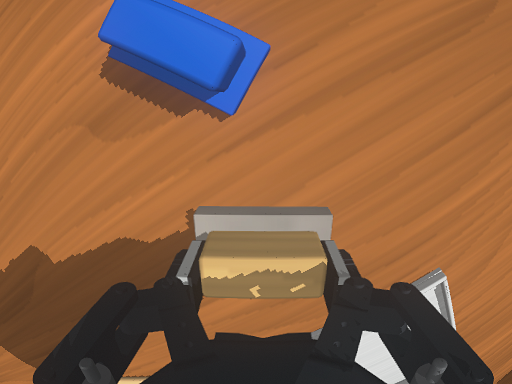

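play_rows:
  commands: "0 0 0 30 0;0 0 0 60 0;0 20 8 70 7;0 40 16 70 14;0 55 22 70 21;0 70 28 70 28;0 70 28 70 29.5;0 70 28 70 29.5;0 70 28 70 29.5;0 70 28 70 29.5"

```text
time: 3.82
ee_pos: [0.4613, 0.2147, 0.0855]
tcp_rot: [180.0, -0.0, 177.6]
wrist_force: [0.1, 0.3, -2.2]
opening: 0.0594
```

```bash
python3 - <<'E'
from h import *
o=get_obs();i=camera("wrist")[:,:,::-1].copy();cv2.imwrite("pics/w7.png",i)
print(o["ee_pos"],o["tcp_rot"],o["qd"].round(1),o["wrist_force"],o["opening"])
E
```

```text
[0.46129725 0.214732   0.08551926] [ 1.79999441e+02 -7.52835892e-04  1.77568489e+02] [ 0.1 -0.3 -0.1 -0.1 -0.1 -0.3] [ 0.14486038  0.28081613 -2.24128471] 0.059443641283152784
```

View pics/w7.png

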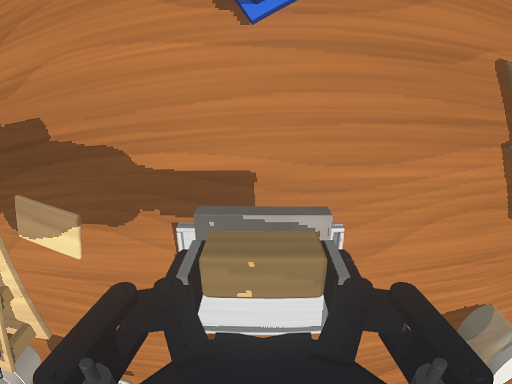

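play_rows:
  commands: "0 4 0 -25 0;0 4 0 -50 0;0 4 0 -55 0;0 4 0 -57 0;0 4 0 -58 0;0 4 0 -59 0;0 4 0 -59 0;0 4 0 -59 0"

```text
time: 4.53
ee_pos: [0.4655, 0.2148, 0.0281]
tcp_rot: [180.0, 0.0, 177.6]
wrist_force: [-3.7, -1.5, 7.9]
opening: 0.0595
```

```bash
python3 - <<'E'
from h import *
o=get_obs();i=camera("wrist")[:,:,::-1].copy();cv2.imwrite("pics/w8.png",i)
print(o["ee_pos"],o["tcp_rot"],o["qd"].round(1),o["wrist_force"],o["opening"])
E
```

```text
[0.46550241 0.21482572 0.02809285] [1.79983071e+02 4.87659473e-02 1.77619768e+02] [ 0.   0.   0.1 -0.1 -0.  -0. ] [-3.67398987 -1.49078136  7.85842042] 0.059541349117271075
```

View pics/w8.png

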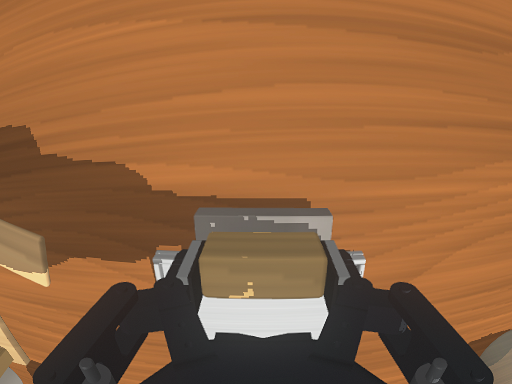

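play_rows:
  commands: "0 0 0 -2 0;0 0 0 -4 0;0 0 0 -4 0;0 0 0 -4 0"

```text
time: 4.92
ee_pos: [0.4658, 0.2149, 0.0267]
tcp_rot: [179.9, 0.1, 177.6]
wrist_force: [-13.2, -6.7, 28.9]
opening: 0.0598
```

```bash
python3 - <<'E'
from h import *
o=get_obs();i=camera("wrist")[:,:,::-1].copy();cv2.imwrite("pics/w9.png",i)
print(o["ee_pos"],o["tcp_rot"],o["qd"].round(1),o["wrist_force"],o["opening"])
E
```

```text
[0.46584351 0.21491915 0.02669808] [1.79942006e+02 1.49494144e-01 1.77610394e+02] [ 0.  -0.1 -0.1 -0.1  0.   0.2] [-13.15210046  -6.736322    28.93102923] 0.05980456201951625
```

View pics/w9.png

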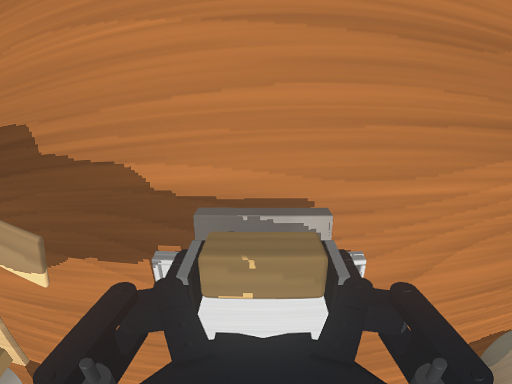

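play_rows:
  commands: "0 0 0 6 0;0 0 0 10 0;0 8.5 0 10 0;0 8.5 0 8 0;0 8.5 0 7 0;0 8.5 0 7 0;0 8.5 0 7 0"

```text
time: 5.55
ee_pos: [0.4737, 0.2146, 0.0285]
tcp_rot: [-180.0, -0.1, 177.6]
wrist_force: [-0.3, -0.1, -1.7]
opening: 0.0598
```

play_rows:
  commands: "0.72 0 0 0 0;0.74 0 0 0 0;0.76 0 0 0 0;0.76 0 0 0 0;0.76 0 0 0 0;0.76 0 0 0 0"

```text
time: 6.05
ee_pos: [0.4741, 0.2149, 0.0294]
tcp_rot: [180.0, 0.0, 177.7]
wrist_force: [-0.4, 0.0, -0.2]
opening: 0.0648
```

```bash
python3 - <<'E'
from h import *
o=get_obs();i=camera("wrist")[:,:,::-1].copy();cv2.imwrite("pics/w10.png",i)
print(o["ee_pos"],o["tcp_rot"],o["qd"].round(1),o["wrist_force"],o["opening"])
E
```

```text
[0.47410459 0.21485332 0.02937154] [1.79998614e+02 9.29224106e-03 1.77651281e+02] [-0.1  0.1 -0.   0.  -0.  -0. ] [-0.39385983  0.00282677 -0.19012095] 0.06475059078417708
```

View pics/w10.png

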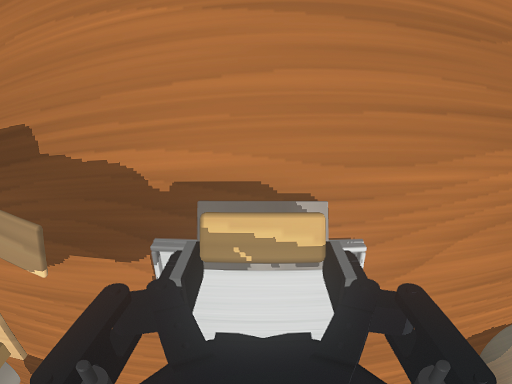

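```bash
python3 - <<'E'
import cv2
i=cv2.imread("pics/w10.png")
cv2.imwrite("pics/w10c.png",cv2.resize(i[190:290,180:345],None,fx=4.8,fy=4.8,interpolation=cv2.INTER_CUBIC))
i=cv2.imread("pics/w6.png")
cv2.imwrite("pics/w6c.png",cv2.resize(i[190:310,170:350],None,fx=4.4,fy=4.4,interpolation=cv2.INTER_CUBIC))
E
```

```text
(no output)
```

View pics/w10c.png

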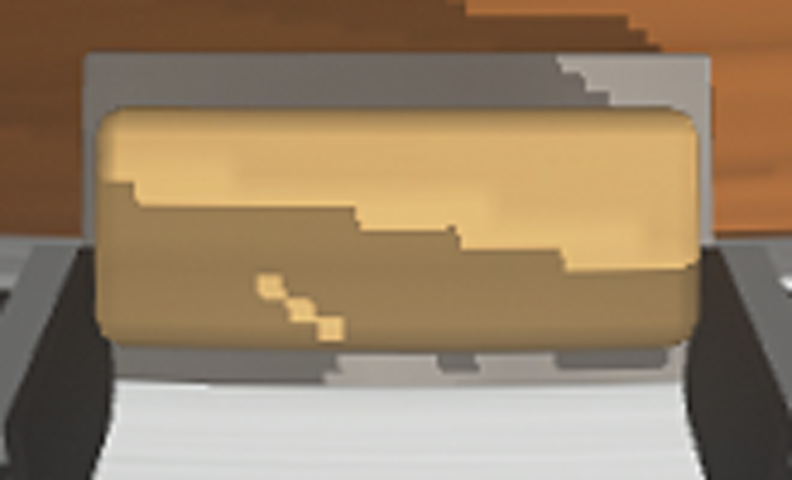

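View pics/w6c.png

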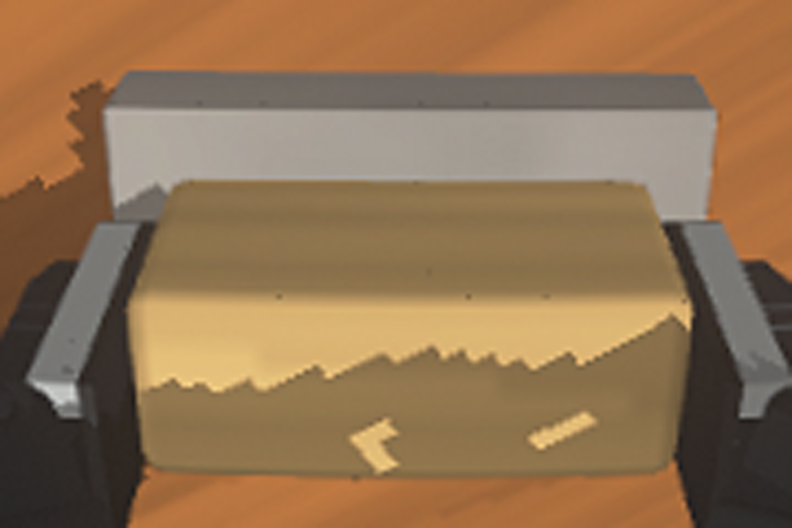

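```bash
cat > tilt.py <<'E'
from h import *
from scipy.optimize import least_squares
F=[(-.020,.014),(-.012,.046),(.012,.046),(.020,.014)]
def fit(o,u,rows,yc,feats=F,x0=None):
    """mid-plane fit: block lower-face centre x,z and tilt"""
    obs=np.array(rows)
    def res(p):
        c,s=np.cos(p[2]),np.sin(p[2])
        return [proj("wrist",(p[0]+a*c-b*s,yc,p[1]+a*s+b*c),o)[1]-r for (a,b),r in zip(feats,obs)]
    r=least_squares(res,x0 if x0 is not None else (o["ee_pos"][0],o["ee_pos"][2]-.01,.4),x_scale=(.01,.01,.1))
    return r.x[0],r.x[1],np.degrees(r.x[2]),r.fun
E
python3 - <<'E'
from tilt import *
o=get_obs()
print(fit(o,262,[190+(v)/4.8-.4 for v in (55,108,348,383)],o["ee_pos"][1]))
# check on flat grasp w6
o6=dict(ee_pos=np.array([0.39266894, 0.18732896, 0.0171508 ]),tcp_rot=np.array([1.79858932e+02, 9.43861921e-02, 1.48145318e+02]))
for p in [(0,0,.014),]: pass
E
```

```text
(np.float64(0.4772819945845285), np.float64(0.0035035731518672356), np.float64(25.03508037042548), array([ 0.09516646, -0.10497775,  0.10614469, -0.09633182]))
```

```bash
cat > tilt.py <<'E'
from h import *
from scipy.optimize import least_squares
F=[(-.020,.014),(-.012,.046),(.012,.046),(.020,.014)]
def fit(o,rows,feats=F,dz=0.):
    """mid-plane fit in tool frame (u= away from camera = -tool x, w = up = -tool z); returns lower-face centre rel. TCP, tilt"""
    R=Ro.from_euler('xyz',o["tcp_rot"],degrees=True).as_matrix()
    def res(p):
        c,s=np.cos(p[2]),np.sin(p[2])
        return [proj("wrist",o["ee_pos"]+R@np.array([-(p[0]+a*c-b*s),0,-(p[1]+a*s+b*c)]),o)[1]-r for (a,b),r in zip(feats,rows)]
    r=least_squares(res,(0,-.015,.3),x_scale=(.01,.01,.1))
    return r.x[0].round(4),r.x[1].round(4),np.degrees(r.x[2]).round(2),r.fun.round(2)
E
python3 - <<'E'
from tilt import *
o=get_obs()
print(fit(o,[190+v/4.8-.4 for v in (55,108,348,383)]))
o6=dict(ee_pos=np.array([0.39266894, 0.18732896, 0.0171508 ]),tcp_rot=np.array([1.79858932e+02, 9.43861921e-02, 1.48145318e+02]))
r=[190+v/4.4-.4 for v in (72,107,183,295,470)]
print(fit(o6,r,[(-.02,0),(-.02,.014),(-.012,.014),(-.012,.046),(.012,.046)]))
print(fit(o6,r[1:],[(-.02,.014),(-.012,.014),(-.012,.046),(.012,.046)]))
E
```

```text
(np.float64(0.0032), np.float64(-0.026), np.float64(25.01), array([ 0.09, -0.1 ,  0.1 , -0.09]))
(np.float64(0.0038), np.float64(-0.0245), np.float64(0.84), array([ 0.77,  1.5 , -2.7 , -0.09,  0.52]))
(np.float64(0.0046), np.float64(-0.0248), np.float64(1.6), array([ 2.02, -2.17, -0.37,  0.53]))
```

play_rows:
  commands: "0 0 0 0 0;0 0 0 0 0;0 0 0 0 0;0 0 0 0 0;0 2 0 3 0;0 4.5 0 3 0;0 4.5 0 2 0;0 4.5 0 2 0;0 4.5 0 2 0"

```text
time: 6.85
ee_pos: [0.4791, 0.2149, 0.0318]
tcp_rot: [180.0, 0.1, 177.6]
wrist_force: [0.1, -0.1, 2.9]
opening: 0.0587
```

play_rows:
  commands: "0.72 0 0 0 0;0.74 0 0 0 0;0.76 0 0 0 0;0.76 0 0 0 0;0.76 0 0 0 0;0.76 0 0 0 0"

```text
time: 7.35
ee_pos: [0.4785, 0.2148, 0.0312]
tcp_rot: [-180.0, -0.0, 177.7]
wrist_force: [-0.1, 0.0, 0.7]
opening: 0.0648
```

```bash
python3 - <<'E'
from h import *
o=get_obs();i=camera("wrist")[:,:,::-1].copy();cv2.imwrite("pics/w11.png",i)
cv2.imwrite("pics/w11c.png",cv2.resize(i[190:290,180:345],None,fx=4.8,fy=4.8,interpolation=cv2.INTER_CUBIC))
print(o["ee_pos"],o["tcp_rot"],o["qd"].round(1),o["wrist_force"],o["opening"])
E
```

```text
[0.47850264 0.21481837 0.03116685] [-1.79995391e+02 -1.08896512e-02  1.77653512e+02] [-0.1  0.   0.   0.  -0.1  0. ] [-0.10948685  0.0358326   0.71591585] 0.06478771138738544
```

View pics/w11c.png

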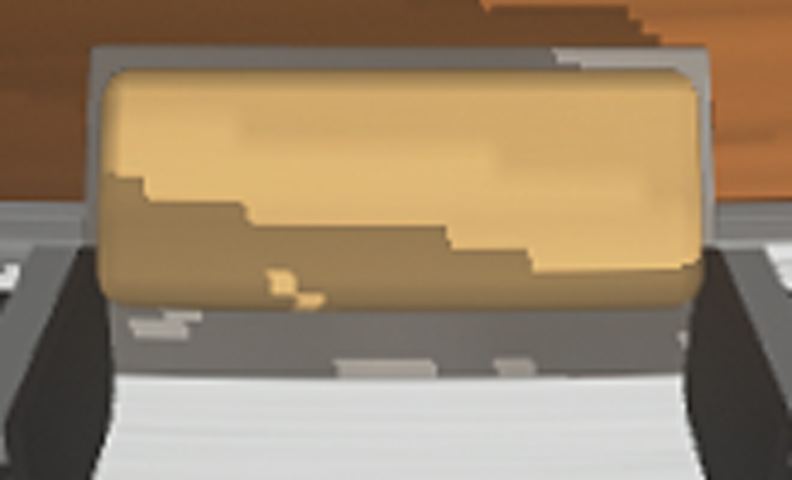

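```bash
python3 - <<'E'
from tilt import *
o=get_obs()
print(fit(o,[190+v/4.8-.4 for v in (47,70,308,376)]))
E
```

```text
(np.float64(0.0032), np.float64(-0.0258), np.float64(30.14), array([ 0.23, -0.26,  0.25, -0.23]))
```

```bash
python3 - <<'E'
from tilt import *
o6=dict(ee_pos=np.array([0.39266894, 0.18732896, 0.0171508 ]),tcp_rot=np.array([1.79858932e+02, 9.43861921e-02, 1.48145318e+02]))
for r in [(107,295,470),(109,297,467),(107,293,473)]:
    print(fit(o6,[190+v/4.4-.4 for v in r],F[:3]))
print(fit(o6,[190+v/4.4-.4 for v in (72,107,295,470)],[(-.02,0)]+F[:3]))
o=get_obs()
for r in [(47,70,308),(47,70,376)]: pass
print(fit(o,[190+v/4.8-.4 for v in (47,70,308)],F[:3]))
i=cv2.imread("pics/w6.png");g=cv2.cvtColor(i,cv2.COLOR_BGR2GRAY)
print(g[200:310,262].tolist())
E
```

```text
(np.float64(0.0021), np.float64(-0.0241), np.float64(-0.8), array([0., 0., 0.]))
(np.float64(0.0031), np.float64(-0.0265), np.float64(-1.58), array([0., 0., 0.]))
(np.float64(0.0018), np.float64(-0.0223), np.float64(0.28), array([ 0., -0., -0.]))
(np.float64(0.0029), np.float64(-0.0244), np.float64(-0.04), array([-0.45,  0.58, -0.21,  0.08]))
(np.float64(0.0036), np.float64(-0.0274), np.float64(29.64), array([-0., -0., -0.]))
[124, 125, 125, 124, 123, 125, 112, 104, 104, 104, 104, 104, 103, 102, 103, 151, 159, 160, 160, 160, 160, 161, 160, 161, 161, 161, 161, 161, 161, 161, 163, 126, 114, 116, 119, 122, 120, 119, 115, 113, 115, 117, 119, 121, 120, 121, 121, 119, 119, 117, 116, 115, 116, 116, 119, 120, 126, 140, 156, 172, 184, 183, 183, 184, 185, 186, 186, 185, 185, 185, 188, 148, 112, 117, 120, 121, 123, 123, 125, 124, 123, 123, 123, 122, 121, 120, 118, 117, 118, 119, 120, 120, 121, 121, 121, 121, 122, 111, 110, 124, 125, 123, 122, 120, 120, 119, 117, 117, 116, 119]
```

play_rows:
  commands: "0 0 0 0 0;0 0 0 0 0;0 0 0 0 0;0 0 0 0.5 0;0 -2 0 0.5 0;0 -2 0 0.5 0;0 -2 0 0 0;0 -2 0 0 0"

```text
time: 8.07
ee_pos: [0.4766, 0.2148, 0.0314]
tcp_rot: [-180.0, 0.0, 177.6]
wrist_force: [0.2, -1.8, 1.9]
opening: 0.0589
```

play_rows:
  commands: "0.72 0 0 0 0;0.74 0 0 0 0;0.76 0 0 0 0;0.76 0 0 0 0;0.76 0 0 0 0;0.76 0 0 0 0"

```text
time: 8.57
ee_pos: [0.4766, 0.2148, 0.0313]
tcp_rot: [-180.0, 0.0, 177.7]
wrist_force: [0.6, -0.1, 0.3]
opening: 0.0647
```

```bash
python3 - <<'E'
from h import *
o=get_obs();i=camera("wrist")[:,:,::-1].copy();cv2.imwrite("pics/w12.png",i)
cv2.imwrite("pics/w12c.png",cv2.resize(i[190:290,180:345],None,fx=4.8,fy=4.8,interpolation=cv2.INTER_CUBIC))
print(o["ee_pos"],o["tcp_rot"],o["qd"].round(1),o["wrist_force"],o["opening"])
E
```

```text
[0.47657796 0.21483945 0.03127531] [-1.79998837e+02  1.45346126e-04  1.77651769e+02] [ 0.1  0.1 -0.   0.1 -0.   0.1] [ 0.60369926 -0.12315948  0.33066161] 0.06470617990375196
```

View pics/w12c.png

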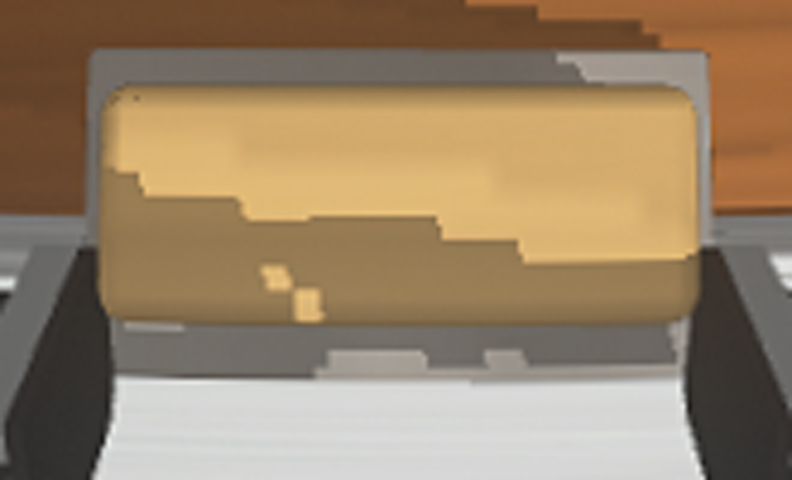

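```bash
python3 - <<'E'
from tilt import *
o=get_obs()
print(fit(o,[190+v/4.8-.4 for v in (50,86,323,380)]))
print(fit(o,[190+v/4.8-.4 for v in (50,86,323)],F[:3]))
E
```

```text
(np.float64(0.0034), np.float64(-0.0261), np.float64(28.21), array([ 0.34, -0.38,  0.38, -0.34]))
(np.float64(0.0039), np.float64(-0.0284), np.float64(27.44), array([-0., -0.,  0.]))
```

play_rows:
  commands: "0.76 -6 0 0 0;0.76 -12 0 0 0;0.76 -12 0 -4 0;0.76 -12 0 -7 0;0.76 -12 0 -7 0;0 -12 0 -7 0;0 -12 0 -7 0;0 -12 0 -7 0;0 -12 0 -7 0;0 -12 0 -7 0"
  force: 30

```text
time: 9.45
ee_pos: [0.4645, 0.2148, 0.0241]
tcp_rot: [-180.0, -0.0, 177.6]
wrist_force: [-1.3, 0.7, -2.3]
opening: 0.0593
```

```bash
python3 - <<'E'
from h import *
o=get_obs();i=camera("wrist")[:,:,::-1].copy();cv2.imwrite("pics/w13.png",i)
cv2.imwrite("pics/w13c.png",cv2.resize(i[190:310,180:345],None,fx=4.8,fy=4.8,interpolation=cv2.INTER_CUBIC))
print(o["ee_pos"],o["tcp_rot"],o["qd"].round(1),o["wrist_force"],o["opening"])
E
```

```text
[0.46447723 0.21479449 0.02413621] [-1.79992704e+02 -2.09753612e-02  1.77647813e+02] [ 0.1  0.  -0.  -0.2 -0.1 -0. ] [-1.31501987  0.66654385 -2.28800574] 0.05933598875138899
```

View pics/w13c.png

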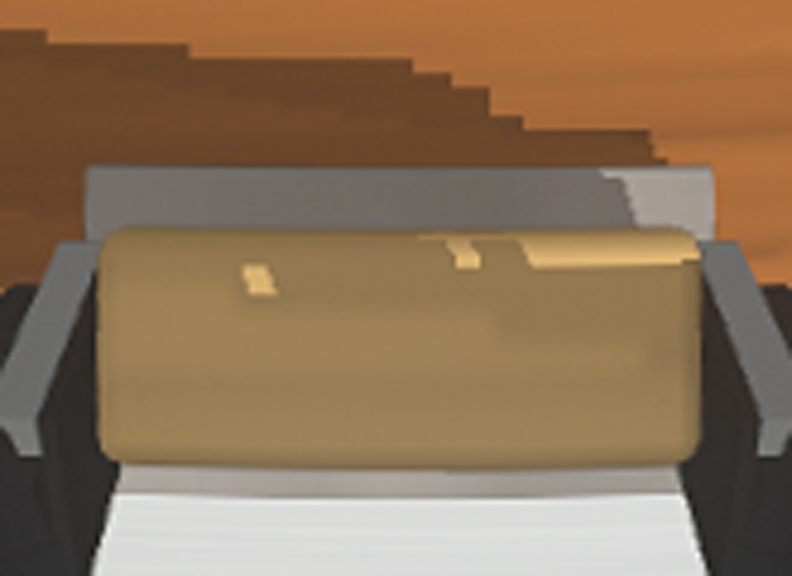

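```bash
python3 - <<'E'
from tilt import *
o=get_obs()
print(fit(o,[190+v/4.8-.4 for v in (168,229,466,495)]))
E
```

```text
(np.float64(0.0164), np.float64(-0.0198), np.float64(28.3), array([ 0.19, -0.22,  0.22, -0.2 ]))
```

play_rows:
  commands: "0 0 0 20 0;0 0 0 50 0;0 0 0 80 0;0 0 0 80 0;0 0 0 80 0"

```text
time: 9.92
ee_pos: [0.4658, 0.2153, 0.106]
tcp_rot: [179.9, 0.2, 177.6]
wrist_force: [-0.0, -1.0, -2.6]
opening: 0.0592
```

```bash
python3 - <<'E'
from h import *
o=get_obs();i=camera("wrist")[:,:,::-1].copy();cv2.imwrite("pics/w14.png",i)
cv2.imwrite("pics/w14c.png",cv2.resize(i[190:310,180:345],None,fx=4.8,fy=4.8,interpolation=cv2.INTER_CUBIC))
print(o["ee_pos"],o["tcp_rot"],o["qd"].round(1),o["wrist_force"],o["torque"],o["opening"])
E
```

```text
[0.46575109 0.21532533 0.10598782] [179.90584788   0.19124413 177.64697736] [-0.   1.3 -3.2 -1.  -0.   0.1] [-1.84835472e-03 -9.66006842e-01 -2.55224970e+00] [-0.00932771  0.03928436 -0.03033216] 0.05924148639827911
```

View pics/w14c.png

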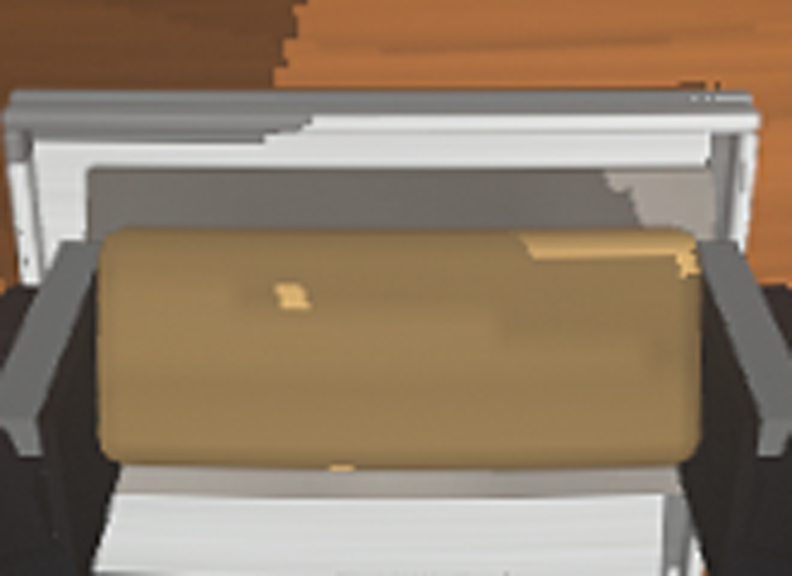

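play_rows:
  commands: "0 0 0 40 0;0 5 -25 80 0;0 10 -60 120 2;0 15 -100 150 4;0 20 -140 166 6;0 25 -180 166 7;0 30 -220 166 7;0 36 -260 166 7;0 36 -300 166 7;0 36 -335 166 7"

```text
time: 10.8
ee_pos: [0.5001, -0.1104, 0.2686]
tcp_rot: [180.0, -0.1, -175.3]
wrist_force: [1.0, -0.1, -2.1]
opening: 0.0593
```

play_rows:
  commands: "0 0 -30 0 0;0 0 -50 0 0;0 0 -65 0 0;0 0 -70 0 0;0 0 -70 0 0;0 0 -70 0 0;0 0 -70 0 0;0 0 -70 0 0"

```text
time: 11.47
ee_pos: [0.5005, -0.1773, 0.2702]
tcp_rot: [180.0, -0.0, -175.3]
wrist_force: [-0.7, -0.4, -2.4]
opening: 0.0592
```

```bash
python3 - <<'E'
from h import *
import pickle
camera("top")
o=get_obs();i=camera("wrist")[:,:,::-1].copy();cv2.imwrite("pics/w15.png",i);pickle.dump(o,open("o15.pkl","wb"))
print(o["time"],o["ee_pos"],o["tcp_rot"],o["qd"].round(1),o["wrist_force"],o["torque"],o["opening"])
E
```

```text
11.5167 [ 0.50049036 -0.17736528  0.2702946 ] [ 1.79997454e+02  7.08919633e-03 -1.75271727e+02] [-0.2 -0.   0.2 -0.1 -0.  -0. ] [-0.28927689 -0.49027355 -2.41220984] [-0.04272683  0.08861709 -0.01899436] 0.05964399250829756
```

View pics/w15.png

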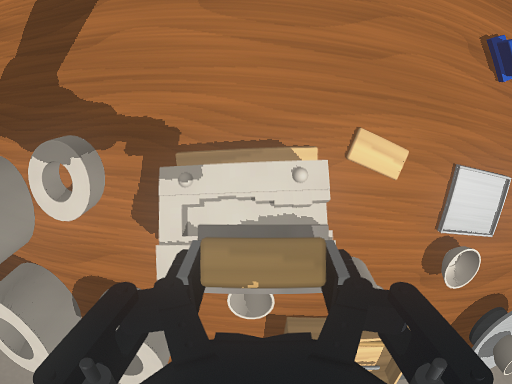

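play_rows:
  commands: "0 25 -5 0 0;0 55 -10 0 0;0 80 -15 0 0;0 95 -15 0 0;0 100 -15 0 0;0 100 -15 0 0;0 100 -15 0 0;0 100 -15 0 0;0 100 -15 0 0"

```text
time: 12.32
ee_pos: [0.5996, -0.1932, 0.271]
tcp_rot: [-180.0, 0.0, -175.4]
wrist_force: [-0.6, 0.5, -2.8]
opening: 0.0594
```

```bash
python3 - <<'E'
from h import *
import pickle
o=get_obs();i=camera("wrist")[:,:,::-1].copy();cv2.imwrite("pics/w16.png",i);pickle.dump(o,open("o16.pkl","wb"))
cv2.imwrite("pics/w16c.png",cv2.resize(i[110:260,140:340],None,fx=4,fy=4,interpolation=cv2.INTER_CUBIC))
print(o["time"],o["ee_pos"],o["tcp_rot"],o["qd"].round(1),o["wrist_force"],o["torque"],o["opening"])
E
```

```text
12.3167 [ 0.59961726 -0.19321072  0.27103586] [-1.79981151e+02  4.01893349e-02 -1.75357554e+02] [-0.1  0.1  0.1 -0.   0.1 -0. ] [-0.64747567  0.51797146 -2.84904305] [-0.00304279 -0.01277637  0.0292012 ] 0.05938547477209013
```

View pics/w16c.png

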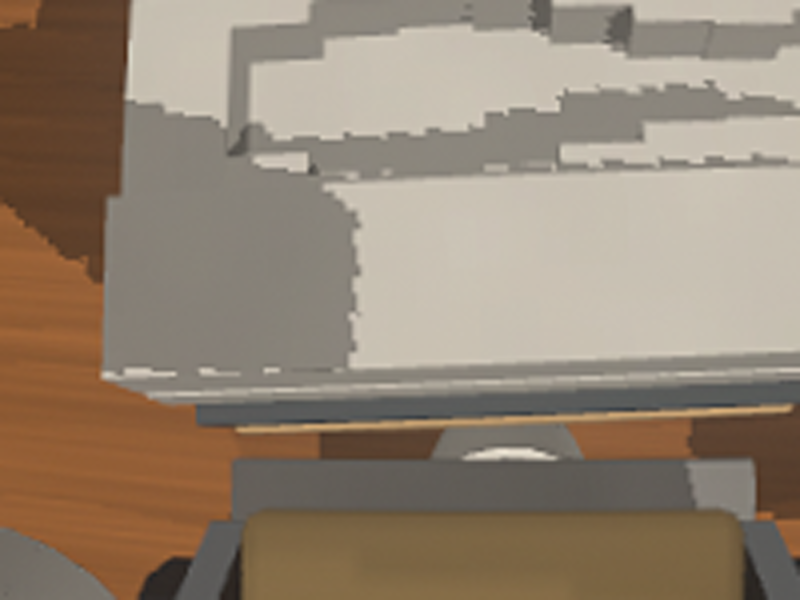

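```bash
python3 - <<'E'
import cv2
i=cv2.imread("pics/w16.png")
cv2.imwrite("pics/w16d.png",cv2.resize(i[110:230,230:430],None,fx=4,fy=4,interpolation=cv2.INTER_CUBIC))
E
```

```text
(no output)
```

View pics/w16d.png

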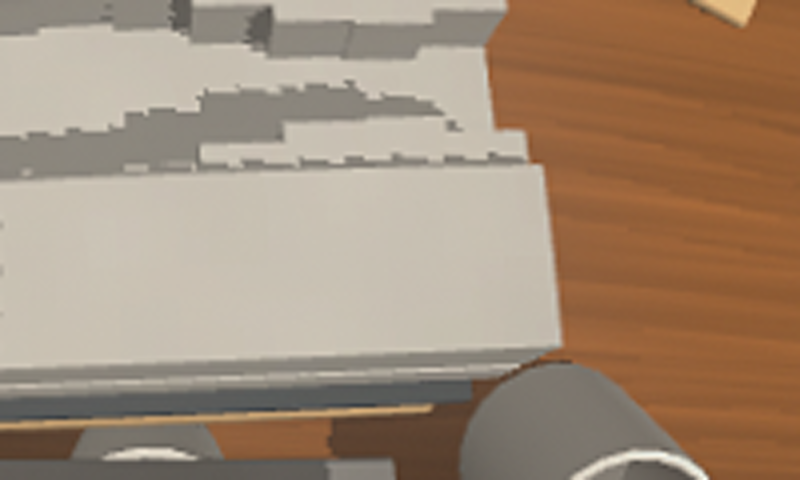

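```bash
cat > landfit.py <<'E'
from h import *
from scipy.optimize import least_squares
def pts(p):
    R=Ro.from_euler('ZY',[p[3],-np.radians(28)]).as_matrix()  # x up slope
    return [np.array(p[:3])+R@np.array([a,b,0]) for a,b in [(-.023,-.1),(.023,-.1),(-.023,.1),(.023,.1)]]
def landfit(o,uv,n="wrist",x0=(.6,-.19,.14,.05)):
    f=lambda p:np.ravel([np.array(proj(n,P,o))-q for P,q in zip(pts(p),uv)])
    r=least_squares(f,x0,x_scale=(.01,.01,.01,.1));return r.x,r.fun
E
python3 - <<'E'
from landfit import *
import pickle
o=pickle.load(open("o16.pkl","rb"))
uv=[(167,159.25),(165.75,204),(365.75,151.25),(370.25,196.75)]
uv=[(a-.4,b-.4) for a,b in uv]
x,f=landfit(o,uv);print(x.round(4),np.degrees(x[3]),f.round(2))
# top camera
t=[(505,172),(502,108),(0,0),(0,0)]
# top image crop: land left(+y)/right(-y)
ut=[(755,150),(755,92),(507,178),(503,117)]
ut=[(160+a/4-.4,140+b/4-.4) for a,b in ut]
x,f=landfit(None,ut,"top");print(x.round(4),np.degrees(x[3]),f.round(2))
from tilt import fit
E
```

```text
[ 0.5933 -0.19    0.14    0.12  ] 6.875305225891681 [ 0.04 -0.3  -0.02  0.28 -0.16  0.17  0.12 -0.15]
[ 0.5957 -0.193   0.1288  0.128 ] 7.333637883025486 [ 0.34 -0.26 -0.12  0.3  -0.06 -0.71 -0.16  0.66]
```

play_rows:
  commands: "0 -20 25 0 1;0 -42 50 0 2.3;0 -42 59 -20 2.3;0 -42 59 -45 2.3;0 -42 59 -65 2.3;0 -42 59 -80 2.3;0 -42 59 -85 2.3;0 -42 59 -85 2.3;0 -42 59 -85 2.3;0 -42 59 -85 2.3"

```text
time: 13.2
ee_pos: [0.5587, -0.1345, 0.1868]
tcp_rot: [-180.0, 0.1, -173.1]
wrist_force: [0.8, -0.9, -2.4]
opening: 0.0595
```

```bash
python3 - <<'E'
from h import *
import pickle
o=get_obs();i=camera("wrist")[:,:,::-1].copy();cv2.imwrite("pics/w17.png",i);pickle.dump(o,open("o17.pkl","wb"))
print(o["time"],o["ee_pos"],o["tcp_rot"],o["qd"].round(1),o["wrist_force"],o["torque"],o["opening"])
E
```

```text
13.2 [ 0.55874798 -0.13449965  0.18678618] [-1.79958010e+02  1.09361539e-01 -1.73058045e+02] [ 0.   0.   0.3 -0.2  0.   0.1] [ 0.79687091 -0.92041265 -2.39382415] [-0.0533465   0.0007911   0.01006872] 0.05949566043670385
```

View pics/w17.png

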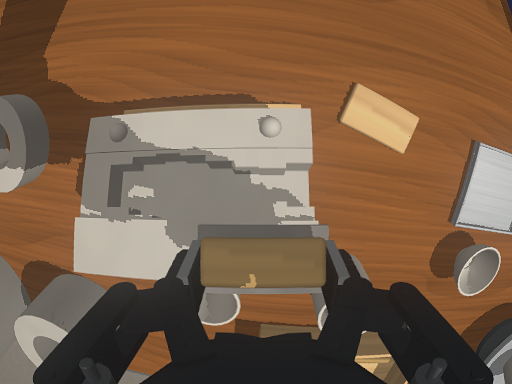

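play_rows:
  commands: "0 3 0 -5 0;0 6 0.5 -11 0;0 9 1 -17 0;0 11.5 1.5 -22 0;0 11.5 1.5 -22 0;0 11.5 1.5 -22 0;0 11.5 1.5 -22 0"

```text
time: 13.83
ee_pos: [0.5699, -0.1328, 0.1632]
tcp_rot: [180.0, -0.0, -173.0]
wrist_force: [-0.0, -0.1, -1.6]
opening: 0.0592
```

```bash
python3 - <<'E'
from h import *
import pickle
o=get_obs();i=camera("wrist")[:,:,::-1].copy();cv2.imwrite("pics/w18.png",i);pickle.dump(o,open("o18.pkl","wb"))
cv2.imwrite("pics/w18c.png",cv2.resize(i[190:310,150:350],None,fx=4,fy=4,interpolation=cv2.INTER_CUBIC))
cv2.imwrite("pics/w18d.png",cv2.resize(i[190:310,30:230],None,fx=4,fy=4,interpolation=cv2.INTER_CUBIC))
print(o["time"],o["ee_pos"],o["tcp_rot"],o["qd"].round(1),o["wrist_force"],o["torque"],o["opening"])
E
```

```text
13.8333 [ 0.56986643 -0.13275885  0.16322395] [ 1.79998701e+02 -1.39401919e-02 -1.73043696e+02] [-0.2 -0.4  0.3 -0.   0.1 -0. ] [-0.02198604 -0.13799317 -1.61902839] [-0.00502299  0.02040885  0.03319694] 0.059199461662545465
```

View pics/w18c.png

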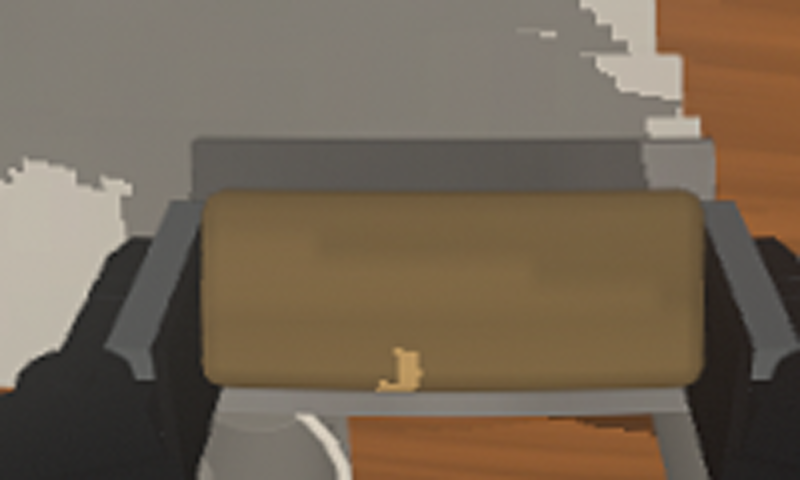

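View pics/w18d.png

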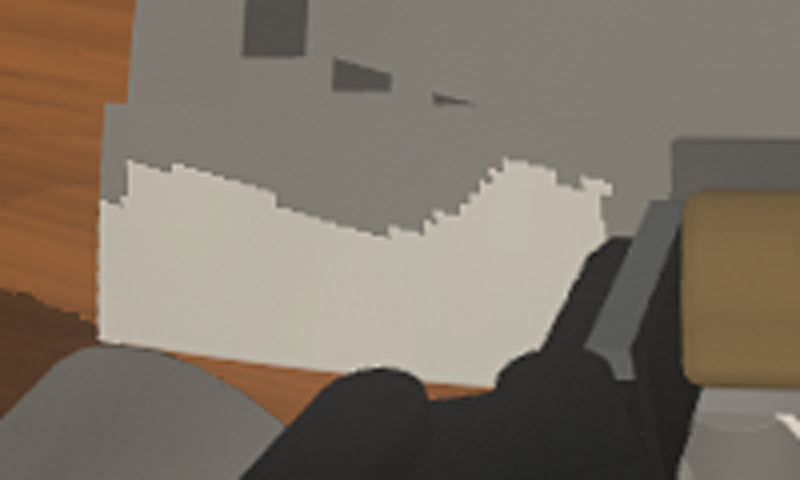

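```bash
python3 - <<'E'
from landfit import *
from tilt import fit
import pickle
o=pickle.load(open("o18.pkl","rb"))
print(fit(o,[190+v/4-.4 for v in (139,189,388,414)]))
uv=[(56.35,215.35),(54.6,274.85),(153.4,286.6)]
yaw=.12
yl=np.array([-np.sin(yaw),np.cos(yaw),0]);xl=np.array([np.cos(yaw),np.sin(yaw),0])
c28,s28=np.cos(np.radians(28)),np.sin(np.radians(28))
n=-xl*s28+np.array([0,0,c28]);xs=xl*c28+np.array([0,0,s28])
def f(p):
    P=pts([*p[:3],yaw]);r=[]
    r+=list(np.array(proj("wrist",P[0],o))-uv[0]);r+=list(np.array(proj("wrist",P[1],o))-uv[1])
    e=np.array(p[:3])+xs*.023+yl*p[3];r+=list(np.array(proj("wrist",e,o))-uv[2]);return r
r=least_squares(f,(.593,-.19,.14,-.04),x_scale=.01);print(r.x.round(4),r.fun.round(2))
for L in (np.array([.5933,-.19,.14]),r.x[:3]):
  for u,w in ((.0164,-.0198),(.0125,-.0147)):
    d=o["ee_pos"]+xl*u+np.array([0,0,w])-L
    print("block rel land x,y,n mm",(1e3*np.array([d@xs,d@yl,d@n])).round(1))
E
```

```text
(np.float64(0.0158), np.float64(-0.0186), np.float64(28.6), array([ 0.24, -0.27,  0.27, -0.25]))
[ 0.5935 -0.1898  0.1406 -0.0139] [-0.09 -0.01  0.11 -0.11 -0.01  0.1 ]
block rel land x,y,n mm [ 1.6 59.6  3. ]
block rel land x,y,n mm [ 0.5 59.6  9.4]
block rel land x,y,n mm [ 1.1 59.4  2.6]
block rel land x,y,n mm [ 0.1 59.4  8.9]
```

play_rows:
  commands: "0 0 0 -1.2 0;0 0.5 0 -2.3 0;0 1 0.1 -3.2 0;0 1.5 0.2 -4.2 0;0 1.9 0.3 -4.6 0;0 1.9 0.3 -4.6 0;0 1.9 0.3 -4.6 0"

```text
time: 14.47
ee_pos: [0.5718, -0.1325, 0.1586]
tcp_rot: [180.0, -0.0, -173.0]
wrist_force: [-0.1, -0.1, -1.5]
opening: 0.0594
```

```bash
cat > st.py <<'E'
from h import *
L=np.array([.5933,-.19,.14]);yaw=.12
yl=np.array([-np.sin(yaw),np.cos(yaw),0]);xl=np.array([np.cos(yaw),np.sin(yaw),0])
c28,s28=np.cos(np.radians(28)),np.sin(np.radians(28))
n=-xl*s28+np.array([0,0,c28]);xs=xl*c28+np.array([0,0,s28])
def st():
    o=get_obs();d=o["ee_pos"]+xl*.0125+np.array([0,0,-.0147])-L
    F=o["wrist_force"]+np.array([0,0,2.2])
    print("t",o["time"],"rel x,y,n mm",(1e3*np.array([d@xs,d@yl,d@n])).round(2),"F x,y,n",np.array([F@xs,F@yl,F@n]).round(2),"T about yl",(o["torque"]@yl).round(3),o["torque"].round(3),o["tcp_rot"].round(2),o["opening"].round(4))
    return o
if __name__=="__main__":
    for k in range(1): st()
E
python3 st.py
```

```text
Traceback (most recent call last):
  File "st.py", line 12, in <module>
    for k in range(1): st()
                       ~~^^
  File "st.py", line 9, in st
    print("t",o["time"],"rel x,y,n mm",(1e3*np.array([d@xs,d@yl,d@n])).round(2),"F x,y,n",np.array([F@xs,F@yl,F@n]).round(2),"T about yl",(o["torque"]@yl).round(3),o["torque"].round(3),o["tcp_rot"].round(2),o["opening"].round(4))
                                                                                                                                                                                                               ^^^^^^^^^^^^^^^^^^
AttributeError: 'float' object has no attribute 'round'
```

No contact yet; go on 4 mm more.

play_rows:
  commands: "0 0.4 0 -0.9 0;0 0.9 0.1 -1.8 0;0 1.4 0.2 -2.6 0;0 1.4 0.2 -2.6 0;0 1.4 0.2 -2.6 0"

```text
time: 14.88
ee_pos: [0.5731, -0.1323, 0.1561]
tcp_rot: [-180.0, -0.0, -173.1]
wrist_force: [-1.3, -1.3, -0.7]
opening: 0.0594
```

```bash
sed -i 's/,o\["opening"\].round(4)/,round(o["opening"],4)/' st.py; python3 st.py
```

```text
t 14.8833 rel x,y,n mm [ 0.11 59.67  1.52] F x,y,n [-0.53 -1.13  2.04] T about yl 0.166 [-0.024  0.164  0.053] [-1.7999e+02 -1.0000e-02 -1.7305e+02] 0.0594
```

play_rows:
  commands: "0 0.4 0 -0.9 0;0 0.7 0.1 -1.3 0;0 0.7 0.1 -1.3 0"

```text
time: 15.13
ee_pos: [0.5739, -0.1322, 0.1548]
tcp_rot: [-180.0, -0.0, -173.1]
wrist_force: [-1.3, -0.6, -0.4]
opening: 0.0592
```

```bash
python3 st.py; python3 - <<'E'
from st import *
i=camera("wrist")[:,:,::-1].copy();cv2.imwrite("pics/w19.png",i)
cv2.imwrite("pics/w19c.png",cv2.resize(i[190:310,150:350],None,fx=4,fy=4,interpolation=cv2.INTER_CUBIC))
st()
E
```

```text
t 15.1333 rel x,y,n mm [ 0.15 59.66  0.  ] F x,y,n [-0.41 -0.45  2.2 ] T about yl 0.315 [-0.059  0.31  -0.027] [-179.99   -0.   -173.05] 0.0592
t 15.1833 rel x,y,n mm [1.600e-01 5.967e+01 4.000e-02] F x,y,n [ 0.88 -0.66  3.27] T about yl 0.322 [-0.101  0.312 -0.017] [-179.99   -0.   -173.05] 0.0593
```

View pics/w19c.png

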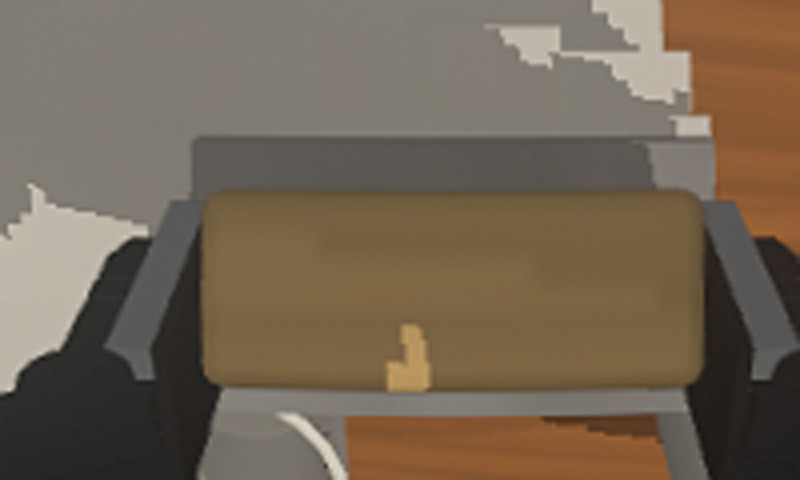

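play_rows:
  commands: "0 0.5 0 -0.9 0;0 0.9 0.1 -1.8 0;0 1.4 0.2 -2.6 0;0 1.9 0.2 -3.5 0;0 1.9 0.2 -3.5 0"

```text
time: 15.6
ee_pos: [0.5758, -0.132, 0.1512]
tcp_rot: [-180.0, -0.0, -173.1]
wrist_force: [-2.1, -1.1, 2.2]
opening: 0.0593
```

```bash
python3 - <<'E'
from st import *
st();camera("top");st();i=camera("wrist")[:,:,::-1];cv2.imwrite("pics/w20.png",i);st();camera("top");st()
E
```

```text
t 15.6 rel x,y,n mm [ 0.19 59.66 -4.03] F x,y,n [ 0.08 -0.86  4.95] T about yl 0.666 [-0.156  0.652 -0.011] [-180.     -0.   -173.05] 0.0593
t 15.65 rel x,y,n mm [ 0.19 59.66 -3.93] F x,y,n [-0.92  0.1   6.94] T about yl 0.698 [-0.123  0.689 -0.007] [-180.     -0.   -173.05] 0.0593
t 15.7 rel x,y,n mm [ 0.18 59.66 -3.87] F x,y,n [-0.35 -0.68  6.44] T about yl 0.706 [-0.19   0.688  0.034] [-180.     -0.   -173.05] 0.0594
t 15.75 rel x,y,n mm [ 0.17 59.66 -3.88] F x,y,n [-0.71  0.63  6.32] T about yl 0.704 [-0.142  0.692  0.002] [-180.     -0.   -173.05] 0.0591
```

play_rows:
  commands: "0 0.4 0 -0.7 0;0 0.7 -2.5 -0.7 0;0 1.2 -6.5 -0.7 0;0 1.7 -10.9 -0.7 0;0 2.3 -15.9 -0.7 0;0 2.9 -20.8 -0.7 0;0 3.5 -25.8 -0.7 0;0 4.1 -30.8 -0.7 0;0 4.7 -35.7 -0.7 0;0 5.2 -39.7 -0.7 0"

```text
time: 16.58
ee_pos: [0.581, -0.1723, 0.1505]
tcp_rot: [180.0, -0.0, -173.1]
wrist_force: [-3.0, 3.8, 3.6]
opening: 0.0595
```

```bash
python3 st.py
```

```text
t 16.5833 rel x,y,n mm [ 0.13 19.03 -4.86] F x,y,n [0.46 4.14 6.27] T about yl 0.664 [0.709 0.754 0.032] [ 1.7999e+02 -1.0000e-02 -1.7306e+02] 0.0595
```

play_rows:
  commands: "0 0.5 -4 0 0;0 1.1 -8.9 0 0;0 1.7 -13.9 0 0;0 2.3 -18.9 0 0;0 2.9 -23.8 0 0;0 3.5 -28.8 0 0;0 4.1 -33.7 0 0;0 4.7 -38.7 0 0;0 5.3 -43.7 0 0"

```text
time: 17.33
ee_pos: [0.5863, -0.2159, 0.1505]
tcp_rot: [180.0, -0.0, -173.1]
wrist_force: [-3.1, 3.1, 3.8]
opening: 0.0596
```

```bash
python3 st.py
```

```text
t 17.3333 rel x,y,n mm [  0.21 -24.88  -4.84] F x,y,n [0.41 3.44 6.63] T about yl 0.639 [0.681 0.725 0.034] [ 180.     -0.   -173.05] 0.0596
```

play_rows:
  commands: "0 0.6 -5 0 0;0 1.2 -9.9 0 0;0 1.8 -14.9 0 0;0 2.4 -19.9 0 0;0 3 -24.8 0 0;0 3.5 -29 0 0;0 4 -33 0 0;0 4.2 -35.4 0 0;0 4.2 -35.4 0 0;0 4.2 -35.4 0 0"

```text
time: 18.17
ee_pos: [0.5905, -0.2516, 0.1506]
tcp_rot: [-179.9, -0.0, -173.1]
wrist_force: [-2.9, -2.6, 3.0]
opening: 0.0592
```

```bash
python3 - <<'E'
from st import *
st();i=camera("wrist")[:,:,::-1].copy();cv2.imwrite("pics/w21.png",i);st();j=camera("top")[:,:,::-1];k=camera("scene")[:,:,::-1]
cv2.imwrite("pics/t21.png",cv2.resize(j[130:230,260:400],None,fx=5,fy=5,interpolation=cv2.INTER_CUBIC))
cv2.imwrite("pics/s21.png",cv2.resize(k[140:240,150:290],None,fx=5,fy=5,interpolation=cv2.INTER_CUBIC))
E
```

```text
t 18.1667 rel x,y,n mm [  0.12 -60.82  -4.71] F x,y,n [-0.42 -2.19  6.06] T about yl 0.788 [-0.444  0.74   0.077] [-1.7992e+02 -1.0000e-02 -1.7308e+02] 0.0592
t 18.2167 rel x,y,n mm [  0.12 -60.8   -4.69] F x,y,n [-0.25 -3.6   6.46] T about yl 0.823 [-0.629  0.754  0.033] [-1.7991e+02 -1.0000e-02 -1.7308e+02] 0.0596
```

View pics/w21.png

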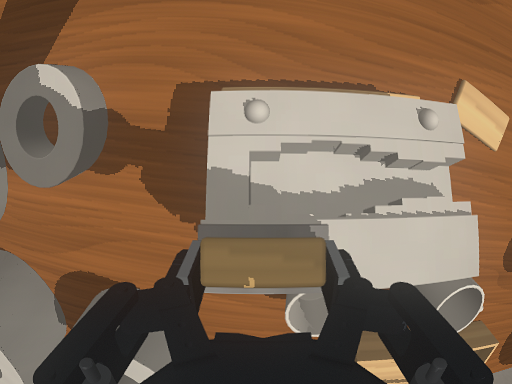

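View pics/s21.png

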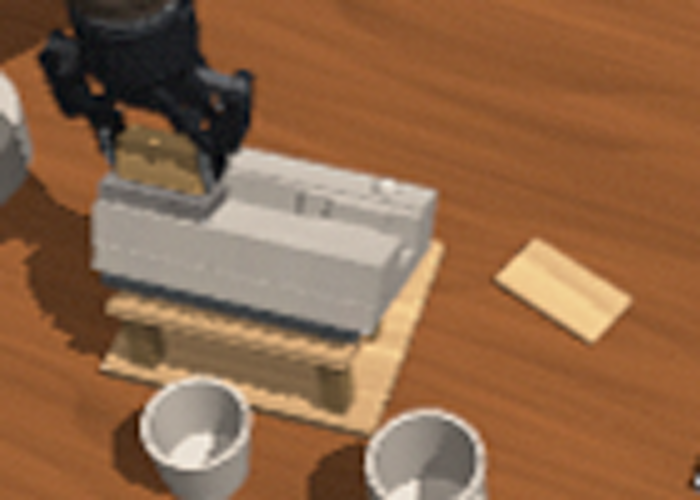

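play_rows:
  commands: "0 -2 -0.2 4 0;0 -6 -0.6 11 0;0 -14 -1.7 26.5 0;0 -20 5 50 0;0 -25 15 80 -2;0 -30 40 90 -4;0 -35 75 90 -6;0 -40 115 90 -8;0 -45 155 90 -9.2;0 -50 195 90 -9.2"

```text
time: 19.15
ee_pos: [0.5398, -0.054, 0.2409]
tcp_rot: [180.0, 0.0, 177.6]
wrist_force: [0.1, 0.2, -2.0]
opening: 0.0594
```

play_rows:
  commands: "0 -3 40 0 0;0 -6 80 0 0;0 -9 120 0 0;0 -12 160 0 0;0 -15 200 0 0;0 -15.5 235 0 0;0 -15.5 260 0 0;0 -15.5 272 0 0;0 -15.5 272 0 0;0 -15.5 272 0 0"

```text
time: 19.98
ee_pos: [0.5248, 0.2163, 0.2405]
tcp_rot: [-180.0, -0.0, 177.8]
wrist_force: [0.2, -0.2, -1.3]
opening: 0.0597
```

```bash
python3 - <<'E'
from h import *
camera("top");camera("top")
o=get_obs();i=camera("wrist")[:,:,::-1].copy();cv2.imwrite("pics/w22.png",i)
print(o["time"],o["ee_pos"],o["tcp_rot"],o["qd"].round(1),o["wrist_force"],o["torque"],o["opening"])
E
```

```text
20.0833 [0.52503407 0.21518723 0.24073598] [-1.79991607e+02  3.50952421e-03  1.77702937e+02] [-0.6 -0.2 -0.1 -0.   0.   0.2] [ 0.22853473 -0.53632878 -2.59203216] [-0.04402139 -0.02935015  0.01782709] 0.05954512012566194
```

View pics/w22.png

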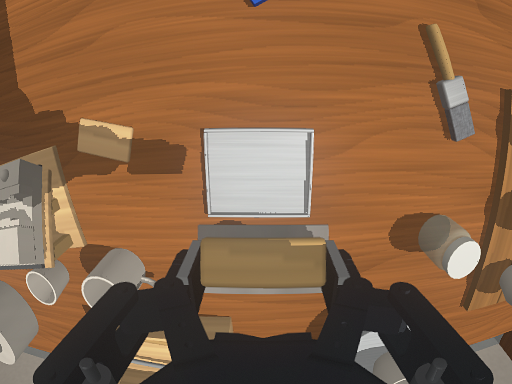

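play_rows:
  commands: "0 0 0 -38 0;0 0 0 -76 0;0 0 0 -114 0;0 0 0 -150 0;0 0 0 -180 0;0 0 0 -196 0;0 0 0 -204 0;0 0 0 -209 0;0 0 0 -211 0;0 0 0 -211 0"

```text
time: 20.97
ee_pos: [0.5257, 0.2161, 0.0306]
tcp_rot: [180.0, 0.1, 177.7]
wrist_force: [0.1, -0.1, -1.3]
opening: 0.0595
```

```bash
python3 - <<'E'
from h import *
o=get_obs();i=camera("wrist")[:,:,::-1].copy();cv2.imwrite("pics/w23.png",i)
print(o["time"],o["ee_pos"],o["tcp_rot"],o["qd"].round(1),o["wrist_force"],o["torque"],o["opening"])
E
```

```text
20.9667 [0.52567199 0.21605607 0.03060772] [1.79964397e+02 7.94181265e-02 1.77717233e+02] [ 0.3 -0.3  0.7  0.4 -0.1  0.1] [ 0.0836587  -0.10692448 -1.31626238] [-0.02913561  0.01134334 -0.00025294] 0.05945721126020354
```

View pics/w23.png

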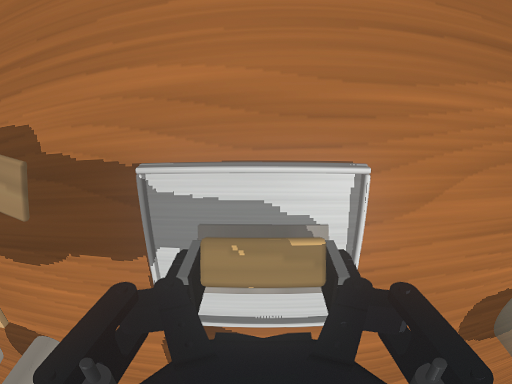

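play_rows:
  commands: "0 0 0 -1 0;0 0 0 -1.5 0;0 0 0 -1.5 0;0.71 0 0 -1.5 0;0.73 0 0 -1.5 0;0.75 0 0 -1.5 0;0.77 0 0 -1.5 0;0.77 0 0 -1.5 0;0.77 0 0 -1.5 0"

```text
time: 21.77
ee_pos: [0.525, 0.2162, 0.0281]
tcp_rot: [180.0, 0.0, 177.8]
wrist_force: [0.5, -0.5, 0.5]
opening: 0.0659
```

```bash
python3 - <<'E'
from h import *
o=get_obs();i=camera("wrist")[:,:,::-1].copy();cv2.imwrite("pics/w24.png",i)
print(o["time"],o["ee_pos"],o["tcp_rot"],o["qd"].round(1),o["wrist_force"],o["torque"],o["opening"])
E
```

```text
21.7667 [0.5250252  0.21623293 0.02811363] [1.79997297e+02 7.67030075e-03 1.77750851e+02] [-0.1  0.  -0.1 -0.   0.   0.1] [ 0.49585158 -0.53815231  0.5063258 ] [-0.01203359 -0.0174943   0.04313695] 0.06587516377090405
```

View pics/w24.png

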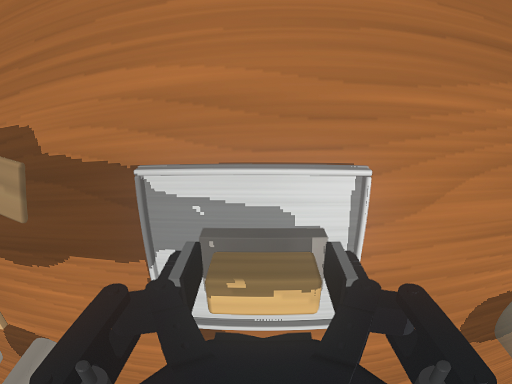

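play_rows:
  commands: "0.9 0 0 0 0;1 0 0 0 0;1 0 0 0 0;1 0 0 30 0;1 0 0 65 0;1 -20 0 105 0;1 -50 0 140 0;1 -80 0 160 0;1 -80 0 160 0;1 -80 0 160 0"

```text
time: 22.65
ee_pos: [0.4448, 0.2167, 0.1905]
tcp_rot: [179.9, 0.2, 177.8]
wrist_force: [-0.2, -0.1, -0.9]
opening: 0.0855
```

```bash
python3 - <<'E'
from h import *
o=get_obs();i=camera("wrist")[:,:,::-1].copy();cv2.imwrite("pics/w25.png",i)
print(o["time"],o["ee_pos"],o["wrist_force"],o["opening"])
j=camera("top")[:,:,::-1];k=camera("scene")[:,:,::-1]
cv2.imwrite("pics/t25.png",j);cv2.imwrite("pics/s25.png",cv2.resize(k[140:290,160:360],None,fx=4,fy=4,interpolation=cv2.INTER_CUBIC))
E
```

```text
22.65 [0.44481364 0.21670227 0.19045489] [-0.187034   -0.05735096 -0.86161969] 0.08551981241876576
```

View pics/w25.png

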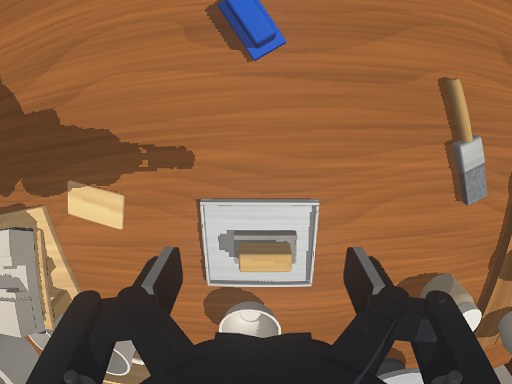

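View pics/s25.png

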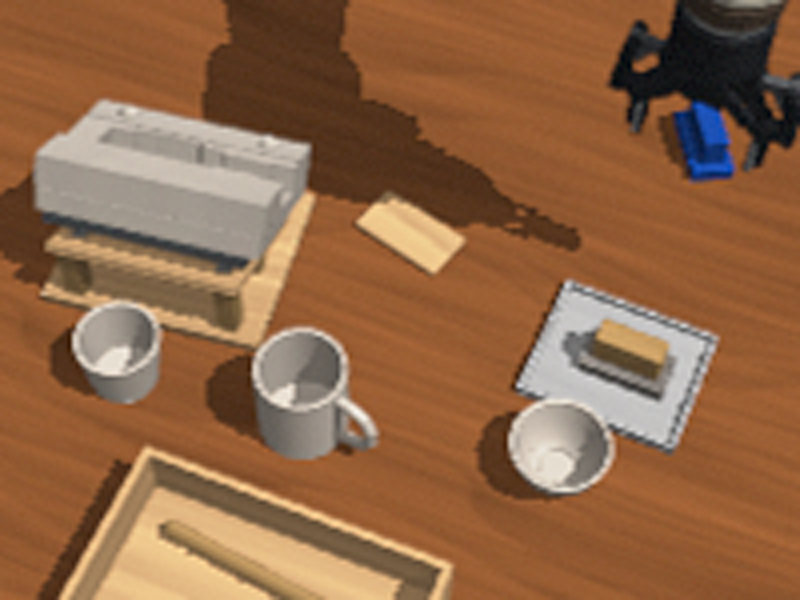

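View pics/t25.png

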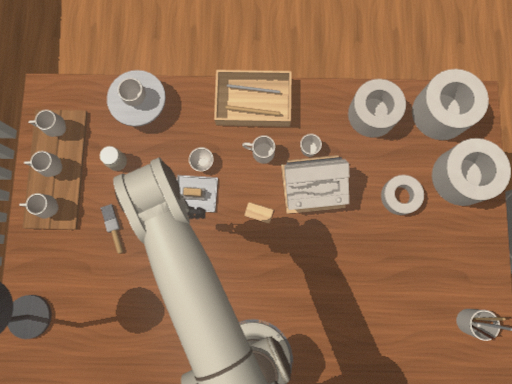

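The block stands flat inside the tray, and everything else is where it was in the first pictures.

```bash
python3 -c "
from workcell import *
print(job_done())"
```

```text
the job is handed in; nothing more can be done
None
```

The block was rubbed along the upper land in one stroke and now stands on its stone face inside the tray. I handed the job in at about 22.7 s of the 61 s allowed.

**Grip differs from what you specified.** I held the handle by its 60 mm ends, not across its 24 mm. The moves only let the gripper point straight down, so a grip across the 24 mm could not tilt the block to the land's 28°. My first attempt to tilt it, by pressing it against the tray rim, put about 29 N through the gripper and barely turned it. I then leaned the block on the rim until the camera read about 28° and regripped it there.

**Stroke.** The block's centre went from about +60 mm (pouring-hole end) to -61 mm (closed end), within about 0.2 mm of the land's centre line by my estimate.
- **Force:** it read 6.1–6.6 N at each check, noisy by about 1 N. That puts the cradle 6–7 mm in, well short of its 14 mm stop.
- **Depth estimates:** just before the stroke, force gave about 6.5 mm and torque a little under 6 mm. I pressed about 0.8 mm deeper after that.
- **Not measured:** I only read force between moves and never measured the cradle depth directly. Flatness on the land was judged by camera only: 28.2–28.6° against 28°.

**Last checks.** The final pictures show the block upright well inside the tray, the gripper open and clear of everything, and the cradle sprung back. By eye, the loose things and the blue look-alike are where they were in the first pictures. No check failed.

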